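# Set the microscope light base: filter in, iris to the mark

## Robot

A 6-joint arm with a two-finger parallel gripper is mounted at the origin on the work surface. World frame = base frame: x ahead of the robot, y to its left, z up, the work surface at z = 0. Lengths are in m, angles in rad, forces in N, time in s.
With the tool pointing down it reaches from about 0.4 to 0.825 m from the base axis. Payload 7 kg.
Tool frame: the origin (TCP) lies midway between the tips of the shut fingers; the grasp point (between the pads) lies arm.hold_point_z behind it (arm.hold_point_z is the distance from the TCP to the grasp point, in m); z points along the fingers, y is the line along which they close (so a half turn about z gives the same grasp; the last joint's range is limited). The gripper opens to 88 mm and grips with 3 to 60 N. Pads are 19 mm wide; open, the fingers measure 130 mm over their backs; the gripper's body (78 mm by 193 mm) begins 47 mm behind the grasp point.
Start: joints at [1.425, 0.359, 0.012, 0, -1.224, -0.288], TCP at [0.284, 0.612, 0.227] pointing down, gripper open.
Joint ranges: [-3.07, 3.07], [-1.43, 2.12], [-1.02, 1.25], [-3.03, 1.67], [-3.05, -0], [-3.03, 3.03]. Speed limits (rad/s): [2.39, 2.39, 3.01, 3.14, 3.14, 3.14].

## Interface

Orientations are given as [roll, pitch, yaw] about the fixed x, y, z axes, in that order (R = Rz(yaw) Ry(pitch) Rx(roll)).
In Python, from station import arm gives the robot as it stands.
- The arm moves only by the shell command python3 -m crank 'ROWS' [OPENING] [FORCE]. ROWS is JSON, a list that holds one entry, the list of rows, each a list of 4 numbers: the shift along the tool's x, y, z in units of 25 mm (1.0 is 25 mm), then the turn about the tool's z in units of 5 degrees (1.0 is 5 degrees). A call has 1 to 12 rows; each row is the pose to reach, as a shift and turn from the pose commanded when the call began, along the tool's axes at that moment; what a row does not reach only later rows make up. A row lasts 1/8 s, in which the tool goes at most 62.5 mm and 10.7 degrees, less where a joint would pass 70% of its speed; a pose out of reach is approached as far as the arm can. A call with a gripper value outside its range is refused whole. OPENING is the closure, from 0 (fully open) to 1 (shut), set as the call begins (- or left out, the last holds). The fingers move at their own pace and stop on an object; FORCE is the grip in N (left out, the last holds). Time passes only in rows, so rows that repeat a pose let the fingers close. It gives the time, the measured TCP pose, the force, the opening and the grip force at its end, in the units of the state.
- arm.get_state(): the state, without advancing time (a new reading comes with each control period).
- arm.grab_frame(name): name is "side" or "top"; returns (picture, depth): 480x640x3 uint8, red, green, blue; 480x640 float32, m along the optical axis (not along the pixel's ray), 0 where there is no reading.
- arm.get_calibration(name): a dict with "mtx" (3x3 intrinsics, pixels), "k1" (the pictures are not rectified: a ray, as slopes to the right and down, at radius r is drawn at 1 + k1 r^2 times it, then the intrinsics apply), "R" (3x3) and "t" (3): a world point X has camera coordinates R X + t. Camera axes: x right, y down, z forward; pixel columns grow to the right and rows downward; lengths in m; the calibration is good to about 2 mm. A picture is of the moment at which its call begins. get_calibration takes no time and is no camera call.
- arm.job_done(): hands the job in; it is judged then, once.
Trained networks look in the newest picture that a camera, given by its name, has taken for a name from the list of things; names that differ only in an ending like _2 or _b are one class to them, and where a whole thing is asked for, a point or a joint stands for the part that bears it (a point fixed in the world has none). Each returns a list of dicts, best first, with "score" (0 to 1); they miss things now and then, are a little off and sometimes report something else, mostly with a low value. They report only what shows in the picture. A call takes as long as a camera call.
- arm.recognise(thing, camera): "extent" ([left, top, width, height] in pixels, round what is visible of it).
- arm.trace(thing, camera): "mask" (480x640 bool, what is visible of it) and "extent" ([left, top, width, height] in pixels, round what is visible of it).
The state is a dict: "t": time; "q": joint angles; "qd": joint speeds; "joint_efforts": joint torques, N m; "eef_pos": TCP position; "ee_rot": TCP orientation; "force": force on the tool from outside, world axes, zero at the start; "moment": the same for the moment, N m; "width": finger opening in m; "gripper_force": force on a finger pad.
Only numpy, scipy, OpenCV 4.12 (cv2) and the standard library are available. Lean on these libraries where they do the work, as an engineer would, in place of code of your own. Each camera call takes 0.05 s, during which the arm holds its last target. There are 200 camera calls.

## Task

Set the microscope's light base for the next specimen: push the swing-out blue filter in over the lit window until it meets its stop, and push the iris lever round its arc until its pointer stands at the one long mark of the scale. Only push with the fingertips or the outside of the fingers, never taking the knob or the stud between them, and leave everything standing around and on the base where it is.

Things in the scene. Friction and masses are not known exactly. Their poses are not given: they have to be found in the camera images.
- light_base: Microscope light base: heavy cream housing, fixed, 270 (its x) x 200 (its y) x 65 mm high. Origin: centre of its underside; z up, x to its rear, y to its left; the front (-x side, dimmer knob and switch) looks roughly at the robot. 'Heights' in the other entries are above its flat top. In the middle of the top: the aluminium iris ring, 92 mm diameter, 10 mm high; in front of it a flat curved black scale.
- iris_axis (a point): Vertical axis of the iris ring and its lever (middle of the round lit window), at the height of the base's top. The lever is an aluminium bar 9 mm wide and 7 mm high, reaching out to 65 mm from this axis, with a narrow pointer to 72 mm.
- iris_lever (a joint): Angle of the iris ring, rad, 0 to 1.920 between end stops; grows anticlockwise seen from above: from the left end (seen from the robot) round the front to the right end. The lever points at (value + 2.182) rad from the base's x axis. Long mark: 1.396. Starts at 0.05 to 0.95, left of the mark. Needs about 1.4 N at the knob; stays where it is left, no play.
- iris_knob (a point): Middle of the top of the steel knob on the iris lever: an upright pin 12 mm in diameter, 58 mm from the iris axis, from 7 to 28 mm high; free all round.
- long_mark (a point): Middle of the one long, broad white mark (20 x 4.5 mm) on the scale, 83 mm from the iris axis. The scale's other eleven marks are 7 x 1.6 mm; all start 73 mm from the axis and stand every 0.1745 rad, from lever value 0 to 1.920.
- filter_arm (a joint): Angle of the swing-in filter, rad: 0 = over the window, against its stop; grows to 1.45 as it swings out anticlockwise seen from above, to the right (seen from the robot). Starts at 0.75 to 1.35. From the pivot the arm points at (value + 3.142) rad from the base's x axis. Needs about 0.7 N at the stud; stays where it is left, no play.
- filter_pivot (a point): Vertical axis of the filter's pivot, at the height of the base's top, 105 mm behind the iris axis; post and hub 23 mm in diameter, 26 mm high. The filter: pale blue glass disc in a metal frame, 64 mm diameter, 14 to 20 mm high, its centre 105 mm from the pivot, on an arm 10 mm wide whose top is 19 mm high.
- filter_stud (a point): Middle of the top of the steel stud on the filter's arm: an upright pin 10 mm in diameter, 48 mm from the pivot, from 19 to 40 mm high.
- vial_mid (a point): closed amber specimen vial with white cap, 25 mm diameter, 50 mm tall, standing on the light base's front left corner; this point is its centre, half-way up. Leave it alone
- dropper_mid (a point): clear dropper bottle with black pointed cap, 28 mm diameter, 64 mm tall, standing on the light base's rear left corner; this point is its centre, half-way up. Leave it alone
- petri_mid (a point): closed clear petri dish, 92 mm diameter, 16 mm high, on the table left of the light base; this point is its centre, half-way up. Leave it alone
- beaker_mid (a point): empty glass beaker, 70 mm diameter, 90 mm tall, on the table right of the light base; this point is its centre, half-way up. Leave it alone
- slide_box_mid (a point): closed blue slide box, 97 x 82 x 33 mm, on the table right of the light base; this point is its centre, half-way up. Leave it alone
- forceps_mid (a point): steel forceps, 125 mm long, 6 mm thick, lying on the table left of the light base; this point is its centre, half-way up. Leave it alone

How it is judged:
At the end, for the whole second after the job is handed in: The filter is over the window, within 0.05 rad of its stop; the iris lever's pointer is within 0.07 rad (4 degrees) of the long mark; both are at rest (value of joint iris_lever between 1.326 and 1.466 rad and value of joint filter_arm below 0.05 rad and velocity of joint iris_lever between -0.02 and 0.02 rad/s and velocity of joint filter_arm between -0.02 and 0.02 rad/s); the robot touches nothing.
It fails at once if something standing on the light base (vial, dropper bottle) is pushed, lifted or tipped: over 20 mm or 0.35 rad (distance of any of vial_mid, dropper_mid from where it was at the start of the episode above 0.02 m or angle between any of vial_mid, dropper_mid's own z axis and vertical above 0.35 rad).
It fails at once if something around the light base (petri dish, beaker, slide box, forceps) is pushed, lifted or tipped: over 20 mm or 0.35 rad (distance of any of petri_mid, beaker_mid, slide_box_mid, forceps_mid from where it was at the start of the episode above 0.02 m or angle between any of petri_mid, beaker_mid, slide_box_mid, forceps_mid's own z axis and vertical above 0.35 rad).
It fails at once if the iris knob is taken between the fingers (it should only be pushed with the outside of the fingers) (horizontal distance between the grasp point and iris_knob below 0.006 m and z of the grasp point in the frame of iris_knob below 0.012 m).
It fails at once if the filter's stud is taken between the fingers (it should only be pushed with the outside of the fingers) (horizontal distance between the grasp point and filter_stud below 0.006 m and z of the grasp point in the frame of filter_stud below 0.012 m).
It also fails if it takes over 58 s, if anything falls off the work surface, if the arm or the gripper's body presses on something with over 40 N, if the wrist force passes 120 N, or if a joint passes its speed limit or range.

## Working session

There is one attempt and no reset: what is moved stays moved. The work goes in short steps, Python scripts to look and compute and a shell command to move; the robot and the scene stay as the last step left them, time stands still between calls to the robot, and variables do not carry over. Pictures are saved under pics/ and viewed, at most 11 in all, crops included, and the job is handed in when it is done.

```bash
mkdir -p pics
cat > h.py <<'E'
import numpy as np,cv2
from station import arm
def grab(c,fn=None):
    p,d=arm.grab_frame(c)
    if fn: cv2.imwrite('pics/'+fn,p[:,:,::-1])
    return p,d
def w2p(c,X):
    k=arm.get_calibration(c);X=np.atleast_2d(X);C=X@np.array(k['R']).T+k['t']
    s=C[:,:2]/C[:,2:];s=s*(1+k['k1']*(s**2).sum(1,keepdims=True));M=np.array(k['mtx'])
    return s@M[:2,:2].T+M[:2,2]
def p2w(c,uv,z):
    k=arm.get_calibration(c);M=np.array(k['mtx']);R=np.array(k['R']);t=np.array(k['t'])
    uv=np.atleast_2d(uv).astype(float);u=(uv-M[:2,2])/[M[0,0],M[1,1]];s=u.copy()
    for _ in range(10): s=u/(1+k['k1']*(s**2).sum(1,keepdims=True))
    d=np.c_[s,np.ones(len(s))]@R; o=-R.T@t
    return o+d*((z-o[2])/d[:,2])[:,None]
E
python3 - <<'E'
from h import *
s=arm.get_state();print(s['eef_pos'],s['ee_rot'],s['width'],arm.hold_point_z)
for c in('top','side'):
    grab(c,c+'0.png');k=arm.get_calibration(c);print(c,-np.array(k['R']).T@k['t'])
    for n in('iris_knob','filter_stud','long_mark','light_base','filter_pivot','iris_axis'):
        print(n,[(np.round(r['extent']).tolist(),round(r['score'],2)) for r in arm.recognise(n,c)[:2]])
E
```

```text
[0.28353207 0.61201388 0.22561647] [ 3.13990863e+00 -1.64466155e-04 -4.33886503e-01] 0.08753999402907853 0.0188
top [0.3440568  0.01363582 1.03312442]
iris_knob [([318.0, 247.0, 53.0, 54.0], 0.69)]
filter_stud []
long_mark [([283.0, 195.0, 130.0, 163.0], 0.6)]
light_base [([280.0, 197.0, 130.0, 162.0], 0.85)]
filter_pivot [([281.0, 194.0, 133.0, 168.0], 0.85)]
iris_axis [([281.0, 194.0, 129.0, 163.0], 0.75)]
side [0.17237365 0.57401929 0.62400328]
iris_knob [([342.0, 245.0, 57.0, 48.0], 0.59)]
filter_stud [([302.0, 203.0, 67.0, 43.0], 0.88)]
long_mark [([265.0, 207.0, 200.0, 152.0], 0.81)]
light_base [([267.0, 207.0, 202.0, 153.0], 0.86)]
filter_pivot [([269.0, 204.0, 197.0, 156.0], 0.59), ([416.0, 291.0, 25.0, 36.0], 0.59)]
iris_axis [([268.0, 206.0, 198.0, 153.0], 0.62)]
```

Run:
```python
import cv2
a=cv2.imread('pics/top0.png')[170:380,210:490];cv2.imwrite('pics/tc.png',cv2.resize(a,None,fx=2.8,fy=2.8,interpolation=2))
a=cv2.imread('pics/side0.png')[150:400,210:530];cv2.imwrite('pics/sc.png',cv2.resize(a,None,fx=2.4,fy=2.4,interpolation=2))
```

```text
(no output)
```

View pics/tc.png

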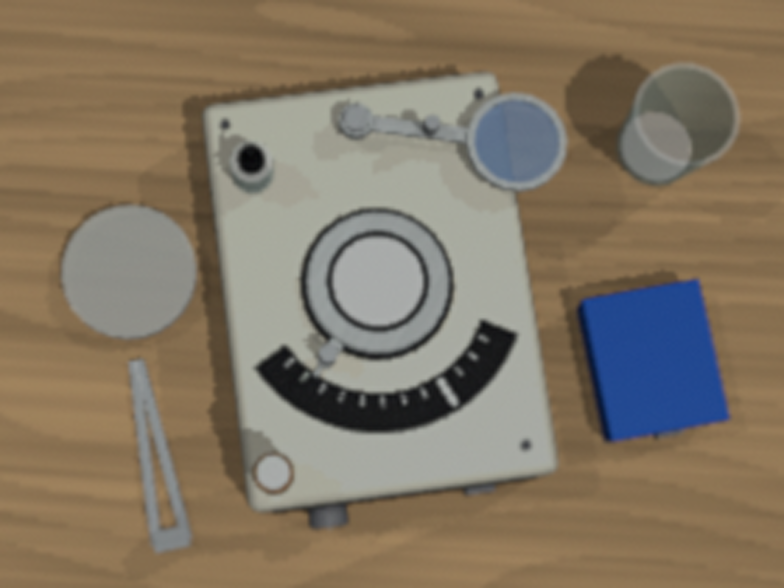

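View pics/sc.png

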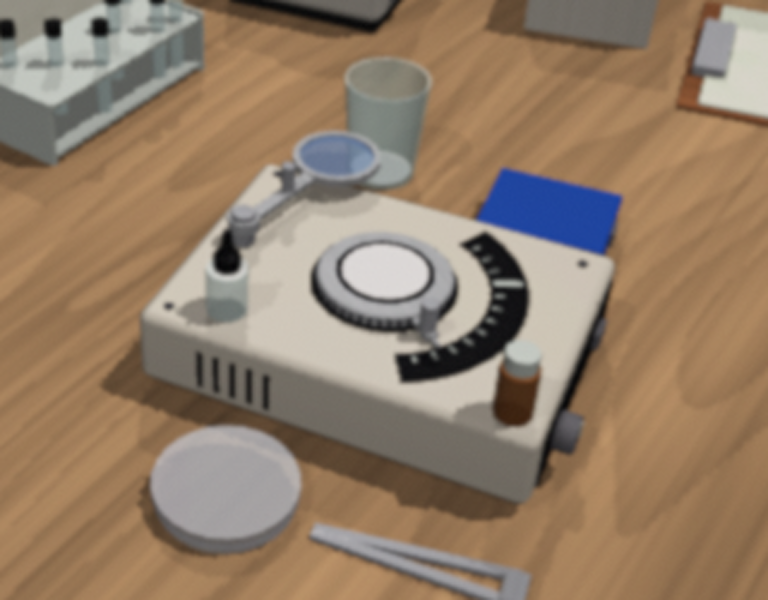

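The top crop shows the ring centre at (378,283), pivot (352,118), stud (432,124), knob about (330,346) and long mark (448,392). The vial is at the front left, the dropper at the rear left, and the filter is swung out to the right near the beaker.

Run:
```python
from h import *
f=lambda u,v,z:p2w('top',[210+u/2.8,170+v/2.8],z)[0]
ir=f(378,283,.075);pv=f(352,118,.091);st=f(432,124,.105);kn=f(330,347,.093);lm=f(448,392,.0655);tip=f(318,372,.069)
pts=dict(ir=ir,pv=pv,st=st,kn=kn,lm=lm,tip=tip,disc=f(516,141,.085),vial=f(273,473,.115),drop=f(250,159,.129),beaker=f(687,115,.09),c1=f(247,512,.065),c2=f(554,468,.065),c3=f(206,103,.065),c4=f(495,72,.065))
for k,v in pts.items():print(k,v.round(4),np.linalg.norm(v-ir).round(4))
an=lambda a,b:np.arctan2(*(a-b)[1::-1])
print('yaw from pivot',an(pv,ir),'mark',(an(lm,ir)-2.182-1.396)%6.283-6.283)
print('yaw corners',an(pts['c3'],pts['c1']),an(pts['c4'],pts['c2']))
y=an(pv,ir)
print('lever',(an(kn,ir)-y-2.182)%6.283,(an(tip,ir)-y-2.182)%6.283,'filter',(an(st,pv)-y-3.1416)%6.283,np.linalg.norm(st-pv), (an(pts['disc'],pv)-y-3.1416)%6.283)
print('side reproj',dict((k,((w2p('side',pts[k])[0]-[210,150])*2.4).round()) for k in('ir','kn','st','pv','lm')))
```

```text
ir [ 0.5021 -0.033   0.075 ] 0.0
pv [ 0.606  -0.0103  0.091 ] 0.1076
st [ 0.6013 -0.0609  0.105 ] 0.1073
kn [ 0.457  -0.0042  0.093 ] 0.0564
lm [ 0.4359 -0.0816  0.0655] 0.0826
tip [0.4434 0.0021 0.069 ] 0.0686
disc [ 0.5988 -0.1175  0.085 ] 0.1288
vial [0.3765 0.0261 0.115 ] 0.1444
drop [0.5655 0.052  0.129 ] 0.119
beaker [ 0.6218 -0.2281  0.09  ] 0.2294
c1 [0.353  0.0416 0.065 ] 0.167
c2 [ 0.3916 -0.1509  0.065 ] 0.1619
c3 [0.6177 0.0864 0.065 ] 0.1666
c4 [ 0.651  -0.1049  0.065 ] 0.1657
yaw from pivot 0.2149712599061296 mark -6.086270712064024
yaw corners 0.16794717625223912 0.17552602254858785
lever 0.17656381952419586 0.20563206182936078 filter 1.2623447595422865 0.05274112821692408 1.2881357426818925
side reproj {'ir': array([383., 269.]), 'kn': array([422., 297.]), 'st': array([287., 163.]), 'pv': array([238., 211.]), 'lm': array([504., 281.])}
```

```bash
cat >> h.py <<'E'
IR=np.array([.502,-.033]);YAW=.183;PV=IR+.105*np.array([np.cos(YAW),np.sin(YAW)])
def rows(wps):
    "wps: x,y,z,yaw -> rows from the measured pose"
    s=arm.get_state();p=s['eef_pos'];y0=s['ee_rot'][2];c,n=np.cos(y0),np.sin(y0);o=[]
    for x,y,z,w in wps:
        d=np.array([x,y,z])-p;t=(y0-w+np.pi)%(2*np.pi)-np.pi
        o.append([float(round(v,2)) for v in((d[0]*c+d[1]*n)/.025,(d[0]*n-d[1]*c)/.025,-d[2]/.025,np.degrees(t)/5)])
    print([o]);print('pose',p.round(4),y0.round(3))
def iris(val,gap,z,r=.058):
    f=YAW+2.182+val;e=np.array([np.cos(f),np.sin(f)]);t=np.array([-e[1],e[0]])
    return [*(IR+r*e-gap*t),z,f-np.pi]
def filt(val,gap,z,r=.048):
    f=YAW+np.pi+val;e=np.array([np.cos(f),np.sin(f)]);t=np.array([-e[1],e[0]])
    return [*(PV+r*e+gap*t),z,f-2*np.pi]
E
python3 -c "
from h import *
rows([iris(.2,.042,.2),iris(.2,.042,.13)])"
```

```text
[[[16.72, 17.76, 1.06, 1.64], [16.72, 17.76, 3.86, 1.64]]]
pose [0.2837 0.6125 0.2266] -0.434
```

```bash
python3 -m crank '[[[4,4.3,0.2,0.8],[8,8.6,0.5,1.6],[12,12.9,0.8,1.6],[16.7,17.75,1,1.6],[16.7,17.75,1,1.6],[16.7,17.75,1,1.6],[16.7,17.75,1,1.6],[16.7,17.75,1,1.6],[16.7,17.75,1,1.6],[16.7,17.75,1,1.6],[16.7,17.75,1,1.6],[16.7,17.75,1,1.6]]]' 1 20
python3 -c "
from h import *
grab('top','t1.png');grab('side','s1.png')
rows([iris(.2,.042,.12),iris(.2,.042,.081)])
a=cv2.imread('pics/t1.png')[170:380,210:490];b=cv2.imread('pics/s1.png')[150:360,230:510]
cv2.imwrite('pics/c1.png',cv2.resize(np.hstack([a,b]),(800,300)))"
```

```text
t: 2.2
eef_pos: [0.476, 0.0342, 0.2016]
ee_rot: [-3.141, -0.0, -0.575]
force: [-0.0, -0.2, -0.1]
width: 0.0006
gripper_force: 0.0
[[[0.04, 0.04, 3.27, 0.05], [0.04, 0.04, 4.83, 0.05]]]
pose [0.476  0.0351 0.2017] -0.572
```

View pics/c1.png

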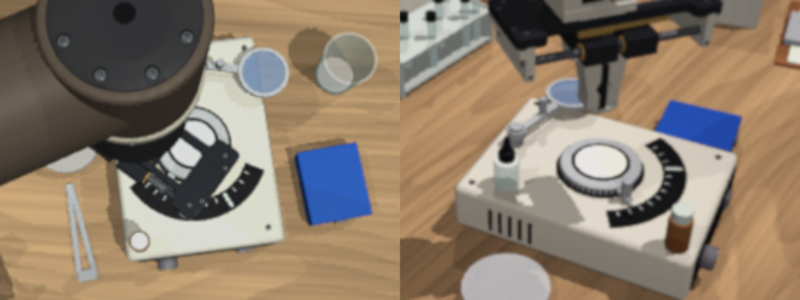

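The view shows the shut fingers hovering above the ring behind the knob, with the dropper and vial clear. Descending.

```bash
python3 -m crank '[[[0,0,2,0],[0,0,3.5,0],[0,0,4.3,0],[0,0,4.8,0],[0,0,4.8,0],[0,0,4.8,0]]]'
python3 -c "
from h import *
grab('side','s2.png')
rows([iris(v,.029,.081) for v in np.linspace(.15,1.36,9)])
b=cv2.imread('pics/s2.png')[170:350,260:500]
cv2.imwrite('pics/c2.png',cv2.resize(b,(720,540)))"
```

```text
t: 3.05
eef_pos: [0.4767, 0.0349, 0.0824]
ee_rot: [-3.14, -0.001, -0.573]
force: [0.3, -1.3, -0.6]
width: 0.0002
gripper_force: 0.0
[[[0.07, 0.45, 0.06, 0.62], [-0.1, 0.8, 0.06, -1.12], [-0.21, 1.18, 0.06, -2.85], [-0.27, 1.57, 0.06, -4.58], [-0.26, 1.96, 0.06, -6.32], [-0.2, 2.35, 0.06, -8.05], [-0.08, 2.72, 0.06, -9.78], [0.1, 3.07, 0.06, -11.52], [0.32, 3.39, 0.06, -13.25]]]
pose [0.4767 0.0348 0.0825] -0.573
```

View pics/c2.png

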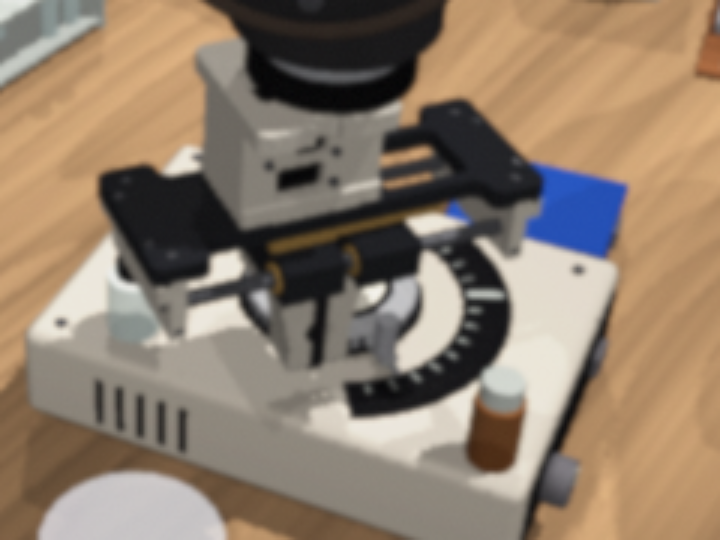

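The knob is at about (385,345), a centimetre ahead of the finger's back, and the dropper is clear below the gripper. Pushing along the arc.

```bash
python3 -m crank '[[[0.05,0.3,0,0.6],[-0.1,0.8,0,-1.1],[-0.2,1.18,0,-2.85],[-0.27,1.57,0,-4.6],[-0.26,1.96,0,-6.3],[-0.2,2.35,0,-8],[-0.08,2.72,0,-9.8],[0.1,3.07,0,-11.5],[0.32,3.39,0,-13.2],[0.32,3.39,0,-13.2],[0.32,3.39,0,-13.2]]]'
python3 -c "
from h import *
grab('side','s3.png');grab('top','t3.png')
rows([iris(1.36,.029,.081)])
b=cv2.imread('pics/s3.png')[190:330,290:480];a=cv2.imread('pics/t3.png')[220:360,250:440]
cv2.imwrite('pics/c3.png',cv2.resize(np.hstack([a,b]),(798,294),interpolation=2))"
```

```text
t: 4.47
eef_pos: [0.437, -0.0411, 0.082]
ee_rot: [3.141, -0.001, 0.575]
force: [1.0, 0.2, 0.1]
width: 0.0001
gripper_force: 0.0
[[[0.03, 0.01, 0.03, -0.08]]]
pose [ 0.4369 -0.041   0.0818] 0.576
```

View pics/c3.png

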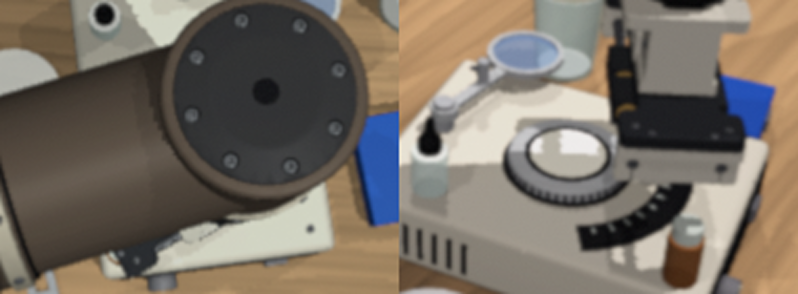

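```bash
python3 -m crank '[[[0,-0.3,0,0],[0,-0.5,-1,0],[0,-0.5,-3,0],[0,-0.5,-4.7,0],[0,-0.5,-4.7,0]]]'
python3 -c "
from h import *
rows([filt(1.3,.045,.2)])"
```

```text
t: 5.2
eef_pos: [0.4317, -0.0298, 0.2023]
ee_rot: [3.14, -0.006, 0.579]
force: [0.4, 0.7, 0.3]
width: 0.0006
gripper_force: 0.0
[[[6.39, 5.89, 0.09, 25.64]]]
pose [ 0.4317 -0.0298  0.2023] 0.579
```

```bash
python3 -m crank '[[[1,1,0,2],[2,2,0,4],[3,3,0,6],[4,4,0,8],[5,5,0,10],[6.4,5.9,0,12],[6.4,5.9,0,14],[6.4,5.9,0,16],[6.4,5.9,0,18],[6.4,5.9,0,20],[6.4,5.9,0,23],[6.4,5.9,0,25.6]]]'
python3 -c "
from h import *
grab('side','s4.png');grab('top','t4.png')
rows([filt(1.3,.045,.2),filt(1.3,.045,.092)])
b=cv2.imread('pics/s4.png')[190:370,265:505]
cv2.imwrite('pics/c4.png',cv2.resize(b,(768,576),interpolation=2))"
```

```text
t: 6.7
eef_pos: [0.6439, -0.0662, 0.1975]
ee_rot: [3.139, -0.0, -1.549]
force: [-0.1, 0.1, -0.1]
width: 0.0004
gripper_force: 0.0
[[[-0.02, -0.08, -0.09, 1.31], [-0.02, -0.08, 4.23, 1.31]]]
pose [ 0.6439 -0.0662  0.1977] -1.545
```

View pics/c4.png

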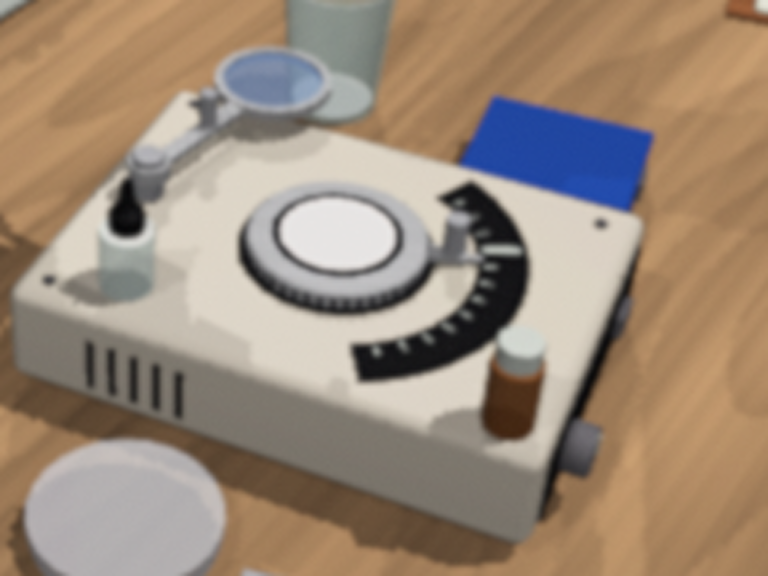

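```bash
python3 -c "
from h import *
f=lambda u,v,z:p2w('side',[265+u/3.2,190+v/3.2],z)[0]
pts=dict(ir=f(339,234,.075),mark=f(502,250,.0655),tip=f(482,259,.068),kn=f(460,218,.093),m122=f(491,267,.0655),m0=f(377,353,.0655),m157=f(489,228,.0655))
ir=pts['ir']
for k,p in pts.items():
  d=p-ir;print(k,p.round(4),np.hypot(*d[:2]).round(4),((np.arctan2(d[1],d[0])-YAW-2.182)%6.2832).round(3))
"
```

```text
ir [ 0.4993 -0.0322  0.075 ] 0.0 3.918
mark [ 0.4325 -0.081   0.0655] 0.0828 1.407
tip [ 0.436  -0.0657  0.068 ] 0.0716 1.264
kn [ 0.4477 -0.0586  0.093 ] 0.058 1.249
m122 [ 0.4307 -0.0657  0.0655] 0.0764 1.231
m0 [0.4441 0.0225 0.0655] 0.0777 6.279
m157 [ 0.4461 -0.0929  0.0655] 0.0808 1.628
```

```bash
python3 -c "
import cv2
b=cv2.imread('pics/side0.png')
b=cv2.imread('pics/s4.png')[240:290,385:445]
a=cv2.imread('pics/t4.png')[220:340,270:420]
cv2.imwrite('pics/c5.png',cv2.hconcat([cv2.resize(b,(400,333),interpolation=2),cv2.resize(a,(400,333),interpolation=2)]))"
```

```text
(no output)
```

View pics/c5.png

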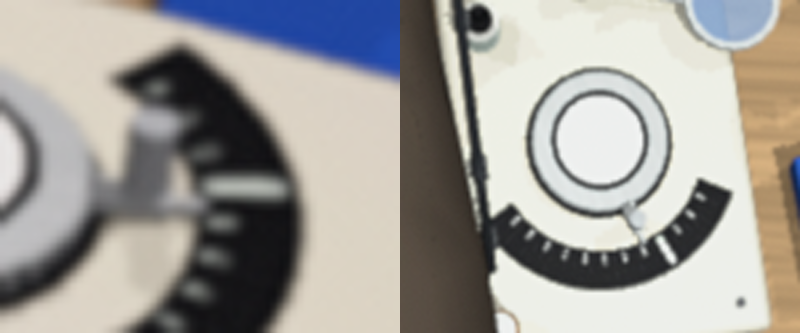

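The pointer is just short of the long mark, at about 1.255 rad, so the lever needs +0.14; the fingers are about 6 mm thinner at the back than I assumed. Filter first, then the iris correction.

```bash
python3 -m crank '[[[0,0,1.5,1.3],[0,0,3,1.3],[0,0,3.8,1.3],[0,0,4.2,1.3],[0,0,4.2,1.3],[0,0,4.2,1.3]]]'
python3 -c "
from h import *
grab('side','s5.png')
rows([filt(1.3,.026,.092)]+[filt(v,.023,.092) for v in np.linspace(1.25,.06,9)])
b=cv2.imread('pics/s5.png')[130:310,230:470]
cv2.imwrite('pics/c6.png',cv2.resize(b,(640,480),interpolation=2))"
```

```text
t: 7.55
eef_pos: [0.6452, -0.0666, 0.095]
ee_rot: [-3.14, 0.0, -1.654]
force: [0.0, 0.8, 0.1]
width: 0.0006
gripper_force: 0.0
[[[-0.04, 0.74, 0.13, 0.05], [-0.0, 0.96, 0.13, 0.62], [0.1, 1.26, 0.13, 2.33], [0.15, 1.57, 0.13, 4.03], [0.16, 1.89, 0.13, 5.73], [0.12, 2.2, 0.13, 7.44], [0.03, 2.5, 0.13, 9.14], [-0.1, 2.79, 0.13, 10.85], [-0.27, 3.06, 0.13, 12.55], [-0.48, 3.29, 0.13, 14.26]]]
pose [ 0.6453 -0.0666  0.0952] -1.654
```

View pics/c6.png

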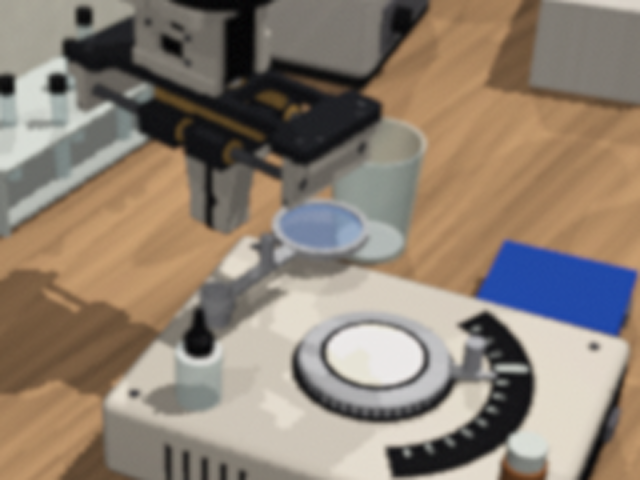

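The fingers stand behind the stud (265,250) and clear of everything. Pushing the filter round.

```bash
python3 -m crank '[[[0,0.74,0.1,0],[0,0.96,0.1,0.6],[0.1,1.26,0.1,2.3],[0.15,1.57,0.1,4],[0.16,1.89,0.1,5.7],[0.12,2.2,0.1,7.4],[0.03,2.5,0.1,9.1],[-0.1,2.79,0.1,10.8],[-0.27,3.06,0.1,12.5],[-0.48,3.29,0.1,14.2],[-0.48,3.29,0.1,14.2]]]'
python3 -c "
from h import *
grab('side','s6.png')
rows([filt(0.06,.023,.092),filt(0,.023,.092),filt(0,.021,.092)])
b=cv2.imread('pics/s6.png')[130:310,230:470]
cv2.imwrite('pics/c7.png',cv2.resize(b,(640,480),interpolation=2))"
```

```text
t: 8.98
eef_pos: [0.5639, -0.0476, 0.0926]
ee_rot: [3.142, 0.002, -2.893]
force: [-0.3, -0.5, 0.7]
width: 0.0001
gripper_force: 0.0
[[[0.0, -0.0, 0.02, 0.09], [0.05, 0.11, 0.02, 0.78], [0.05, 0.19, 0.02, 0.78]]]
pose [ 0.5642 -0.0477  0.0925] -2.89
```

View pics/c7.png

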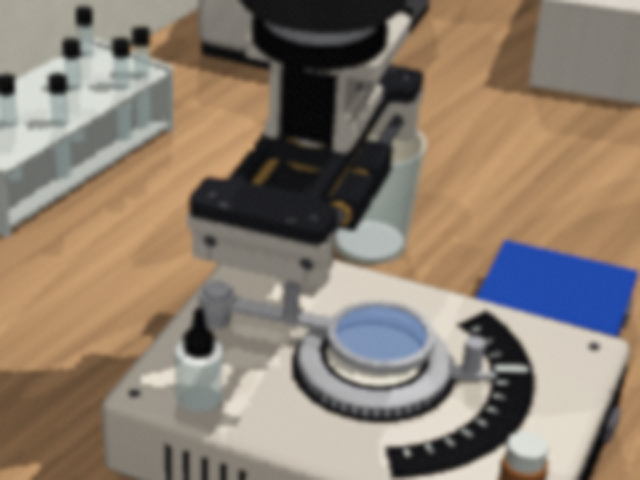

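The filter disc is nearly over the window. A few gentle millimetres more until the force rises at the stop.

```bash
python3 -m crank '[[[0.05,0.05,0,0.4],[0.05,0.11,0,0.8],[0.05,0.15,0,0.8],[0.05,0.15,0,0.8]]]'; python3 -m crank '[[[0,0.05,0,0],[0,0.08,0,0],[0,0.08,0,0]]]'
```

```text
t: 9.52
eef_pos: [0.5615, -0.0447, 0.0916]
ee_rot: [-3.142, -0.0, -2.963]
force: [-1.2, -0.5, 0.9]
width: 0.0002
gripper_force: 0.3
t: 9.9
eef_pos: [0.5611, -0.0425, 0.0915]
ee_rot: [3.142, -0.0, -2.964]
force: [-0.2, -0.8, -0.6]
width: 0.0007
gripper_force: 0.3
```

```bash
for i in 1 2; do python3 -m crank '[[[0,0.04,0,0],[0,0.04,0,0]]]' | grep -E "pos|force:"; done
```

```text
eef_pos: [0.561, -0.0421, 0.0915]
force: [1.0, -3.7, -0.9]
gripper_force: 2.4
eef_pos: [0.5609, -0.0419, 0.0916]
force: [2.0, -9.6, -2.2]
gripper_force: 4.9
```

The force rose to about 10 N: the filter is on its stop. I'll back off, lift and return to the iris. This time the tool is turned by half, so the wrist needs only a short turn.

```bash
python3 -m crank '[[[0,-0.3,0,0],[0,-0.6,-1,0],[0,-0.6,-2.8,0],[0,-0.6,-4.2,0],[0,-0.6,-4.2,0]]]'
python3 -c "
from h import *
w=iris(1.25,.036,.2);w[3]-=np.pi
rows([w])"
```

```text
t: 11.02
eef_pos: [0.5654, -0.055, 0.1999]
ee_rot: [3.141, 0.006, -2.964]
force: [-0.1, 0.5, -0.7]
width: 0.0006
gripper_force: 0.0
[[[4.98, 2.02, -0.0, -3.39]]]
pose [ 0.5654 -0.055   0.1999] -2.964
```

```bash
python3 -m crank '[[[1.7,0.7,0,-1.2],[3.4,1.4,0,-2.4],[5,2,0,-3.4],[5,2,0,-3.4],[5,2,1.5,-3.4],[5,2,3,-3.4],[5,2,4.2,-3.4],[5,2,4.75,-3.4],[5,2,4.75,-3.4],[5,2,4.75,-3.4]]]'
python3 -c "
from h import *
W=[iris(v,.029,.081) for v in (1.3,1.4,1.5)]
for w in W: w[3]-=np.pi
rows(W)"
```

```text
t: 12.28
eef_pos: [0.4322, -0.0281, 0.0781]
ee_rot: [-3.141, 0.0, -2.668]
force: [0.7, -0.1, -0.3]
width: 0.0001
gripper_force: 0.0
[[[-0.02, -0.41, -0.11, -0.57], [0.07, -0.65, -0.11, -1.71], [0.14, -0.9, -0.11, -2.86]]]
pose [ 0.4322 -0.0281  0.0781] -2.668
```

```bash
python3 -m crank '[[[0,-0.4,-0.1,-0.6],[0.07,-0.65,-0.1,-1.7],[0.14,-0.88,-0.1,-2.9],[0.14,-0.88,-0.1,-2.9],[0.14,-0.88,-0.1,-2.9]]]'
python3 -m crank '[[[0,0.3,0,0],[0,0.5,-1,0],[0,0.5,-3,0],[0,0.5,-4.7,0],[0,-1,-5,0],[-2,0,-5,0],[-4,4,-5,0],[-6,8,-5,0],[-6,8,-5,0],[-6,8,-5,0]]]'
python3 -c "
from h import *
grab('side','s7.png');grab('top','t7.png');print(arm.get_state()['eef_pos'])
a=cv2.imread('pics/t7.png')[180:340,270:430];b=cv2.imread('pics/s7.png')[190:320,300:460]
cv2.imwrite('pics/c8.png',np.hstack([cv2.resize(b,(400,325),interpolation=2),cv2.resize(a,(325,325),interpolation=2)]))"
```

```text
t: 12.9
eef_pos: [0.4387, -0.0492, 0.0807]
ee_rot: [-3.141, 0.001, -2.417]
force: [0.9, -0.4, -0.2]
width: 0.0004
gripper_force: 0.0
t: 14.15
eef_pos: [0.4162, 0.2023, 0.2055]
ee_rot: [3.141, 0.001, -2.413]
force: [0.3, -0.1, -1.2]
width: 0.0002
gripper_force: 0.0
[0.41645737 0.20284309 0.20534787]
```

View pics/c8.png

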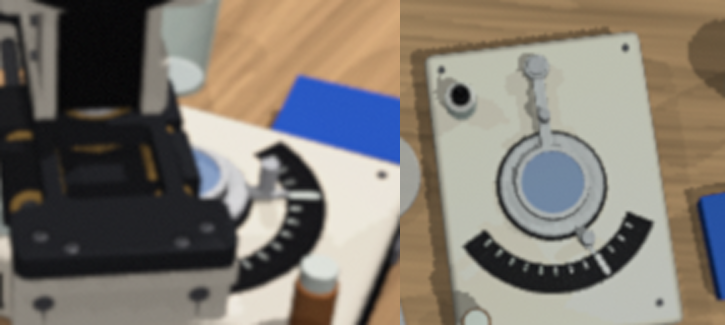

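Filter is over the window; the pointer appears to meet the long mark. Checking numerically with a closer crop.

```bash
python3 -c "
from h import *
a=cv2.imread('pics/t7.png')[255:325,340:400];b=cv2.imread('pics/s7.png')[245:285,395:435]
cv2.imwrite('pics/c9.png',np.hstack([cv2.resize(b,(400,400),interpolation=2),cv2.resize(a,(360,420),interpolation=2)[:400]]))
f=lambda u,v,z:p2w('top',[270+(u-400)/2.03,180+v/2.03],z)[0]
ir=f(552,185,.075)
for p in (f(588,236,.093),f(603,264,.0655)):
  d=p-ir;print(np.hypot(*d[:2]),(np.arctan2(d[1],d[0])-YAW-2.182)%6.2832)
"
```

```text
0.055703101765078464 1.3931974940900522
0.08216124938540915 1.412342693510059
```

View pics/c9.png

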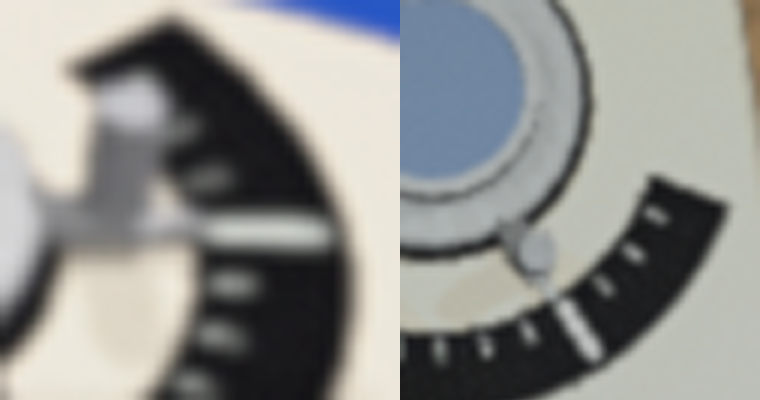

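The pointer lines up with the long mark (within about 0.02 rad), the filter is at its stop, and the arm is clear.

```bash
python3 -c "
from station import arm
print(arm.job_done())"
```

```text
the job is handed in; nothing more can be done
None
```

I pushed the blue filter onto its stop over the lit window, set the iris pointer to within about 0.02 rad of the long mark by camera, and handed the job in with the arm clear; no verdict came back.

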